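# Refit the lamp head on the arc rail of a dish imaging stand

## Robot

A 6-joint arm with a two-finger parallel gripper is mounted at the origin on a cart in front of the work surface, level with it; the furniture and walls round the work are solid. World frame = base frame: x ahead of the robot, y to its left, z up, the work surface at z = 0. Lengths are in m, angles in rad, forces in N, time in s.
With the tool pointing down it reaches from about 0.25 to 0.725 m from the base axis. Payload 4 kg.
Tool frame: the origin (TCP) lies midway between the tips of the shut fingers; the grasp point (between the pads) lies 19 mm behind it; z points along the fingers, y is the line along which they close (so a half turn about z gives the same grasp; the last joint's range is limited). The gripper opens to 85 mm and grips with 20 to 120 N. Pads are 22 mm wide; open, the fingers measure 114 mm over their backs; the gripper's body (76 mm by 85 mm) begins 54 mm behind the grasp point. The pads swing forward as they close: fully open they stand 13 mm farther back than shut.
Start: joints at [-1.345, 0.241, 0.005, 1.335, 0, 1.571], TCP at [0.112, -0.487, 0.231] pointing down, gripper open.
Joint ranges: [-2.72, 2.72], [-1.05, 1.87], [-1.09, 1.28], [-1.99, 2.15], [-1.42, 1.44], [-3.14, 3.14]. Speed limits (rad/s): [2.79, 2.79, 3.14, 3.14, 3.14, 3.14].

## Interface

Orientations are given as a unit quaternion [x, y, z, w].
In Python, from workcell import monitor, vision, job gives the robot as it stands.
- The arm moves only by the tool move_arm, never from a script. Its argument "moves" is a list that holds one entry, the list of rows, each a list of 5 numbers: the shift along the world's x, y, z in m, then the turn about the world's z in degrees, then the opening in per cent of the stroke, from 0 (shut) to 100 (fully open). In form: [[[x, y, z, turn, gripper], ...]]. A call has 1 to 5 rows; each row is the pose to reach, as a shift and turn from the pose commanded when the call began; what a row does not reach only later rows make up. A row lasts 1/8 s, in which the tool goes at most 62.5 mm and 10.7 degrees, less where a joint would pass 70% of its speed; a pose out of reach is approached as far as the arm can. A call with a gripper value outside its range is refused whole. The fingers move at their own pace and stop on an object; the grip force is fixed at half the most. Time passes only in rows, so rows that repeat a pose let the fingers close. It gives the time, the measured TCP pose, the force, the opening and the grip force at its end, in the units of the state.
- monitor.get_obs(): the state, without advancing time (a new reading comes with each control period).
- vision.camera(name): name is "side" or "top" or "wrist"; returns a dict with "color" (420x560x3 uint8, red, green, blue), "camera_matrix" (3x3 intrinsics, pixels), "eye" and "attitude" of the camera in the world; the wrist camera has in their place "hand_eye" (4x4, takes a point from camera to tool coordinates, whose origin is the TCP and whose axes are the flange's). Camera axes: x right, y up, looking along -z (the intrinsics and any distortion apply to the point x, -y, -z); pixel columns grow to the right and rows downward; lengths in m; the calibration is good to about 2 mm. A picture is of the moment at which its call begins: read the wrist's pose just before it. There is no depth.
- job.job_done(): hands the job in; it is judged then, once.
The state is a dict: "clock": time; "joint_pos": joint angles; "joint_vel": joint speeds; "tau": joint torques, N m; "eef_pos": TCP position; "tool_rot": TCP orientation; "ft_force": force on the tool from outside, world axes, zero at the start; "ft_torque": the same for the moment, N m; "grip_width": finger opening in m; "grasp_force": force on a finger pad.
Only numpy, scipy, OpenCV 4.12 (cv2) and the standard library are available. Lean on these libraries where they do the work, as an engineer would, in place of code of your own. Each camera call takes 0.05 s, during which the arm holds its last target. There are 200 camera calls.

## Task

The lamp head of the dish imaging stand was taken off for cleaning and stands on the bench. Thread it back onto the free end of the curved rod, barrel facing the dish (the rod is clamped by hand, so feel for its exact place), run it lightly round the bend without dragging it hard against the rod, and press it home against the stop collar until the spring catch has come up behind it; then let go. Leave the culture dish on the stand undisturbed.

Things in the scene. Friction and masses are not known exactly. Their poses are not given: they have to be found in the camera images.
- lamp_grip (a point): middle of the grey finger plate on top of the lamp head, 62 mm above the head's underside. The plate is 24 mm along x, 14 mm thick along y and stands from 40 to 78 mm above the underside. Frame of all lamp points: x along the bore (forward on the rod), +y the way the barrel shines, z up. The head stands upright on the bench at the start; 0.13 to 0.21 kg
- lamp_bore (a point): centre of the brass-bushed bore through the lamp head, 33 mm straight below lamp_grip, 29 mm above the underside. The bore runs along x, 12.4 mm in diameter and 26 mm long, open at both ends, in an aluminium block 26 mm (x) by 34 mm (y) by 40 mm high; cooling fins on the block's -y side reach 33 mm from its middle
- lamp_lens (a point): lens at the front of the black lamp barrel (22 mm across, 30 mm long) on the block's +y side: 46 mm along +y from the bore's centre and 15 mm below it
- arc_centre (a point): centre of the guide rod's nominal arc, at rod height, 100 mm above the bench, over the dish's middle; the stand's frame, z up. The steel rod, 10 mm thick, is bent to a level arc of 120 mm radius. From above it runs counter-clockwise: tip of its free end at polar angle 170 deg (from the stand's +x), past 180 deg (-120, 0 mm), lamp home at 270 deg, then post
- rod_clamp (a point): middle of the boss-head clamp on the post that holds the rod, 41, -113.5 mm from the arc's centre in the stand's frame, 26 mm cube. It is set by hand: the rod may stand turned up to 0.045 rad either way about this post (upright axis) and twisted in it about its own line so that its free end is up to 9 mm high or low; neither is measured, both hold firm. The free end tapers from 10 to 8 mm over its last 12 mm
- lamp_home (a point): where the bore's centre is when the lamp head is home, 0, -120 mm from the arc's centre in the stand's frame: the block's front face is against the steel stop collar (23 mm across) in front of the clamp. On the rod the lamp's x lies along the rod towards the clamp and +y towards the arc's centre: its yaw is that of the stand here and about 100 deg less (clockwise) at the free end. Nothing on the stand is over 13 mm above the rod's middle
- catch (a joint): spring catch under the rod before the stop collar, a flat lever with ramp and tooth: 0 = up, grows in rad as it is pressed down (to 0.3). From about 35 mm before home the block's underside rides it down, which takes some 4 to 10 N of push along the rod; within 2 mm of the collar the tooth springs up behind the block, back to 0
- stage_dish: culture dish, 62 mm across and 14 mm high, loose in the round holder in the middle of the stand; origin under its centre, 60 mm above the bench
Mind the look-alikes: they are no part of the job. What is meant by the part that bears lamp_grip is not purple or red, and is the larger of those in its own colour.

How it is judged:
By the outcome, as a careful person would: the job done as asked, in the order asked, and still so for the second after the job is handed in, with the robot touching nothing.
It also fails if it takes over 72 s, if anything falls off the work surface, if the arm or the gripper's body presses on something with over 40 N, if the wrist force passes 120 N, or if a joint passes its speed limit or range.

## Working session

There is one attempt and no reset: what is moved stays moved. The work goes in short steps, Python scripts to look and compute and a tool call to move; the robot and the scene stay as the last step left them, time stands still between calls to the robot, and variables do not carry over. Pictures are saved under pics/ and viewed, at most 11 in all, crops included, and the job is handed in when it is done.

Besides the shell and the picture viewer there is one more tool, called after "Call:" in YAML: its name, and indented under it one key for each argument. move_arm: Moves the arm, as the interface text tells. Its arguments: {"type":"object","properties":{"moves":{"type":"array","items":{"type":"array","items":{"type":"array","items":{"type":"number"}}}}},"required":["moves"]}

```bash
ls; mkdir -p pics
cat > h.py <<'E'
import numpy as np, cv2
from scipy.spatial.transform import Rotation as R
from workcell import monitor, vision, job
def snap(name,fn):
    o=monitor.get_obs(); c=vision.camera(name)
    cv2.imwrite('pics/'+fn+'.png',cv2.cvtColor(c['color'],cv2.COLOR_RGB2BGR))
    import pickle; c['obs']=o; pickle.dump(c,open('pics/'+fn+'.pkl','wb')); return c
E
python3 - <<'E'
from h import *
for n in ['side','top','wrist']:
    c=snap(n,n+'0')
    print(n,{k:np.round(v,4).tolist() if not isinstance(v,str) else v for k,v in c.items() if k not in('color','obs')})
o=monitor.get_obs();print({k:np.round(v,4).tolist() for k,v in o.items()})
a=cv2.imread('pics/side0.png');b=cv2.imread('pics/top0.png')
E
```

```text
pics
side {'camera_matrix': [[533.399, 0.0, 281.0564], [0.0, 533.399, 201.9467], [0.0, 0.0, 1.0]], 'eye': [0.4234, 0.9918, 0.6996], 'attitude': [-0.0388, 0.4839, 0.8728, -0.0508]}
top {'camera_matrix': [[500.1234, 0.0, 281.0234], [0.0, 500.1234, 206.1494], [0.0, 0.0, 1.0]], 'eye': [0.3776, 0.0668, 0.9858], 'attitude': [-0.0511, 0.0644, 0.706, -0.7035]}
wrist {'camera_matrix': [[331.0934, 0.0, 278.3031], [0.0, 331.0934, 208.3697], [0.0, 0.0, 1.0]], 'hand_eye': [[0.0004, 0.9624, 0.2715, 0.0689], [1.0, -0.0005, 0.0, 0.0004], [0.0002, 0.2715, -0.9624, -0.1436], [0.0, 0.0, 0.0, 1.0]]}
{'clock': 0.15, 'joint_pos': [-1.345, 0.2412, 0.004, 1.3352, 0.0, 1.5708], 'joint_vel': [-0.0004, -0.0019, 0.0033, 0.0011, 0.0004, -0.0001], 'tau': [-0.0002, -37.2635, 25.2639, 0.0124, 0.0, 0.0], 'eef_pos': [0.1119, -0.4868, 0.2306], 'tool_rot': [0.9936, 0.1127, -0.0001, -0.0008], 'ft_force': [-0.4463, -0.4197, -0.4266], 'ft_torque': [-0.0348, 0.0199, -0.0056], 'grasp_force': 0.0, 'grip_width': 0.0849}
```

View pics/top0.png

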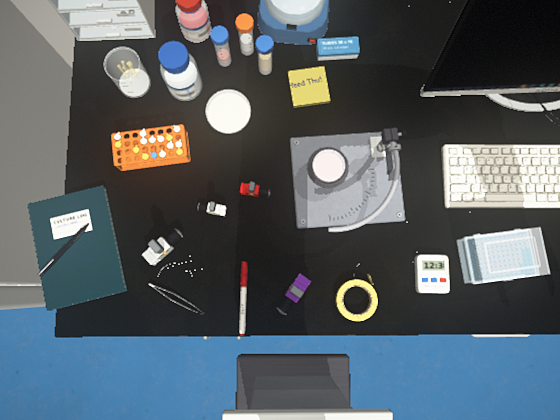

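View pics/side0.png

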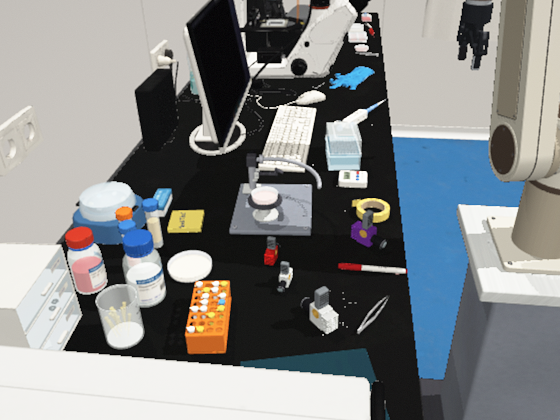

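Top view: lamp-like things are large white (158,247), small white (213,208), red (252,188) and purple (297,290). The larger white one fits. The stand is at (348,180), with the rod running from a tip at about (330,229) round to the clamp at about (390,140). Next, a close crop.

```bash
cat >> h.py <<'E'
import pickle
def load(fn): return pickle.load(open('pics/'+fn+'.pkl','rb'))
def campose(c):
    if 'eye' in c: return R.from_quat(c['attitude']).as_matrix(), np.array(c['eye'])
    H=np.array(c['hand_eye']); T=R.from_quat(c['obs']['tool_rot']).as_matrix()
    return T@H[:3,:3], T@H[:3,3]+c['obs']['eef_pos']
def ray(c,uv):
    K=np.array(c['camera_matrix']); A,e=campose(c)
    p=np.linalg.inv(K)@[uv[0],uv[1],1.]; d=A@(p*[1,-1,-1]); return e,d/np.linalg.norm(d)
def atz(c,uv,z):
    e,d=ray(c,uv); return e+d*(z-e[2])/d[2]
def proj(c,P):
    A,e=campose(c); K=np.array(c['camera_matrix']); q=K@((A.T@(np.array(P)-e))*[1,-1,-1]); return q[:2]/q[2]
def tri(*cu):
    M=0;b=0
    for c,uv in cu:
        e,d=ray(c,uv); N=np.eye(3)-np.outer(d,d); M=M+N; b=b+N@e
    return np.linalg.solve(M,b)
E
python3 - <<'E'
from h import *
print({k for k in load('top0')})
t=cv2.imread('pics/top0.png')
s=cv2.imread('pics/side0.png')
def cr(i,x,y,w,h,k): return cv2.resize(i[y:y+h,x:x+w],None,fx=k,fy=k,interpolation=cv2.INTER_CUBIC)
# top lamp 120..200 x 215..275 ; stand 280..420 x 120..240
a=cr(t,130,217,60,50,5)      #300x250
b=cr(t,285,122,125,120,4)    #500x480
c=cr(s,295,280,50,60,5)      #250x300
im=np.zeros((560,800,3),np.uint8); im[:480,:500]=b; im[:250,500:]=a; im[255:555,500:750]=c
cv2.imwrite('pics/crop1.png',im)
c=load('top0'); 
for n,uv,z in [('lamp',(158,247),.04),('plateTL',(291,137),0),('TR',(398,131),0),('BL',(299,229),0),('BR',(406,221),0),('dish',(327,166),.07)]: print(n,atz(c,uv,z).round(4))
E
```

```text
{'eye', 'obs', 'attitude', 'color', 'camera_matrix'}
lamp [0.456  0.2806 0.04  ]
plateTL [0.6834 0.0266 0.    ]
TR [ 0.6964 -0.1938  0.    ]
BL [0.4941 0.0123 0.    ]
BR [ 0.5096 -0.2018  0.    ]
dish [ 0.6051 -0.0379  0.07  ]
```

View pics/crop1.png

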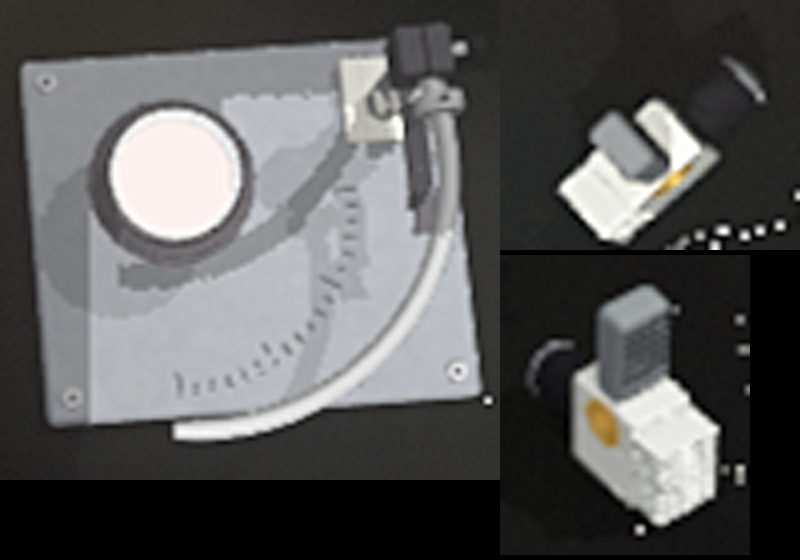

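The crop confirms the larger white head with its grey plate. The barrel points up-right in the top view, and the rod tip is at about (328,230). I'll start moving and take wrist views on the way.

Call:
move_arm:
  moves:
    - [[0.04, 0.04, 0.01, 2, 100], [0.08, 0.08, 0.02, 4, 100], [0.12, 0.12, 0.03, 6, 100], [0.16, 0.16, 0.04, 8, 100], [0.2, 0.2, 0.05, 10, 100]]

```text
clock: 0.78
eef_pos: [0.3128, -0.2858, 0.2815]
tool_rot: [0.98, 0.199, 0.0, 0.0]
ft_force: [-0.1, -1.4, 0.0]
grip_width: 0.0856
grasp_force: 0.0
```

Call:
move_arm:
  moves:
    - [[0.04, 0.04, 0, 0, 100], [0.08, 0.08, 0, 0, 100], [0.12, 0.12, 0, 0, 100], [0.16, 0.18, 0, 0, 100], [0.18, 0.22, 0, 0, 100]]

```text
clock: 1.4
eef_pos: [0.493, -0.0654, 0.2808]
tool_rot: [0.98, 0.199, -0.0, -0.0]
ft_force: [0.4, -0.3, 0.0]
grip_width: 0.0851
grasp_force: 0.0
```

Run:
```python
from h import *
snap('wrist','w1')
o=monitor.get_obs();print({k:np.round(v,4).tolist() for k,v in o.items()})
```

```text
{'clock': 1.45, 'joint_pos': [-0.1234, 0.2226, 0.1088, 1.4564, 0.0049, 2.6111], 'joint_vel': [-0.0827, -0.0286, -0.0473, 0.0128, -0.0526, -0.1538], 'tau': [-2.1502, -39.4555, 24.1679, 1.2953, -0.9925, 0.2925], 'eef_pos': [0.4953, -0.0599, 0.2804], 'tool_rot': [0.9794, 0.2022, 0.0011, -0.0022], 'ft_force': [2.2968, 2.155, 1.5514], 'ft_torque': [0.1778, -0.1918, 0.0167], 'grasp_force': 0.0, 'grip_width': 0.0851}
```

View pics/w1.png

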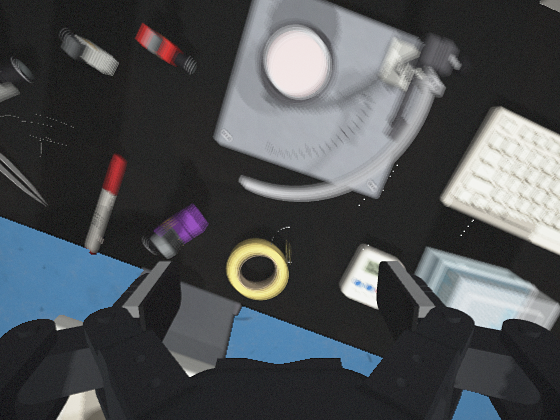

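The wrist frame is blurred because the arm was still moving. The dish is at (297,62), the rod tip at (243,183) and the clamp at (437,60). I'll take settled shots from two positions, then one over the lamp, and view crops together.

Call:
move_arm:
  moves:
    - [[0.04, 0.03, -0.02, 0, 100], [0.05, 0.05, -0.03, 0, 100], [0.05, 0.05, -0.03, 0, 100], [0.05, 0.05, -0.03, 0, 100]]

```text
clock: 1.95
eef_pos: [0.5415, -0.0179, 0.2514]
tool_rot: [0.98, 0.199, -0.0, 0.0]
ft_force: [-0.6, 0.5, 0.4]
grip_width: 0.0853
grasp_force: 0.0
```

Run:
```python
from h import *
snap('wrist','w2');print(monitor.get_obs()['eef_pos'])
```

```text
[ 0.54163838 -0.01818497  0.25184831]
```

Call:
move_arm:
  moves:
    - [[-0.02, 0.05, 0.0, 5, 100], [-0.04, 0.11, 0.0, 10, 100], [-0.06, 0.13, 0, 15, 100], [-0.06, 0.13, 0, 15, 100], [-0.06, 0.13, 0, 15, 100]]

```text
clock: 2.62
eef_pos: [0.4825, 0.1117, 0.2521]
tool_rot: [0.946, 0.324, 0.001, 0.0]
ft_force: [0.7, -0.5, -0.4]
grip_width: 0.0854
grasp_force: 0.0
```

Run:
```python
from h import *
snap('wrist','w3');print(monitor.get_obs()['eef_pos'])
```

```text
[0.48264782 0.11151861 0.25183334]
```

Call:
move_arm:
  moves:
    - [[-0.02, 0.06, 0.0, 4, 100], [-0.05, 0.11, 0.0, 8, 100], [-0.07, 0.14, 0, 8, 100], [-0.07, 0.14, 0, 8, 100], [-0.07, 0.14, 0, 8, 100]]

```text
clock: 3.3
eef_pos: [0.4128, 0.2518, 0.2513]
tool_rot: [0.921, 0.389, 0.0, 0.0]
ft_force: [-0.5, 0.2, -0.0]
grip_width: 0.0852
grasp_force: 0.0
```

Run:
```python
from h import *
snap('wrist','w4');print(monitor.get_obs()['eef_pos'],monitor.get_obs()['joint_pos'])
ims=[cv2.imread(f'pics/w{i}.png') for i in (2,3,4)]
im=np.zeros((600,800,3),np.uint8)
for i,(x,y) in zip(ims,[(0,0),(400,0),(0,300)]): im[y:y+300,x:x+400]=cv2.resize(i,(400,300),interpolation=cv2.INTER_AREA)
cv2.imwrite('pics/mos.png',im)
```

```text
[0.41292852 0.2516142  0.25126437] [ 5.47541932e-01  1.99972486e-01  4.93782464e-03  1.37569030e+00
 -4.50065749e-04  2.88969447e+00]
```

View pics/mos.png

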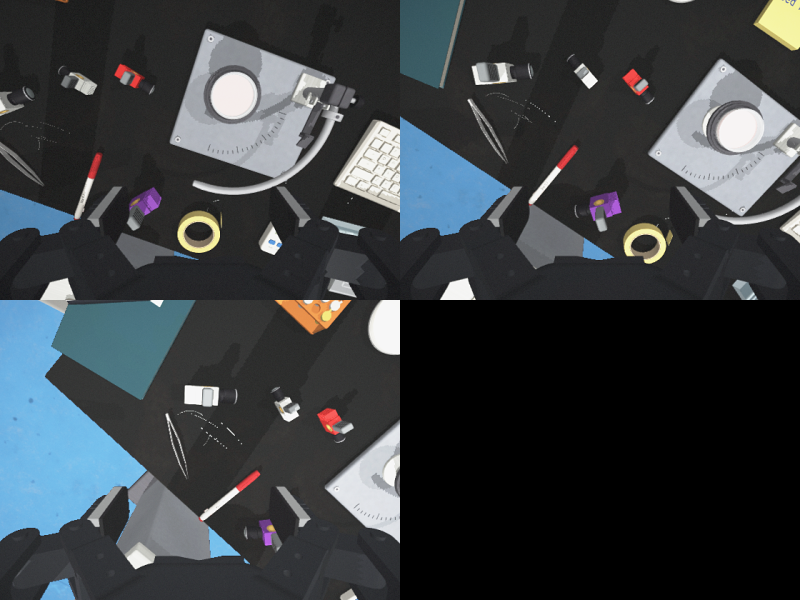

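Settled shots: w2 shows the stand, the whole rod and the tip, and w4 shows the lamp. I'll enlarge these for pixel reading.

Run:
```python
from h import *
w2,w3,w4=[cv2.imread(f'pics/w{i}.png') for i in (2,3,4)]
t=cv2.imread('pics/top0.png')
def cr(i,x,y,w,h,k): return cv2.resize(i[y:y+h,x:x+w],None,fx=k,fy=k,interpolation=cv2.INTER_CUBIC)
im=np.zeros((600,800,3),np.uint8)
def put(a,x,y): im[y:y+a.shape[0],x:x+a.shape[1]]=a
put(cr(w2,235,30,270,250,1.8),0,0)
put(cr(w4,250,105,95,52,3),510,0)
put(cr(w3,95,75,95,52,3),510,160)
put(cr(w3,430,280,70,50,4),510,320)
put(cr(w2,255,240,60,35,4),0,455)
put(cr(w2,415,105,80,35,3),250,455)
cv2.imwrite('pics/crop2.png',im)
```

```text
(no output)
```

View pics/crop2.png

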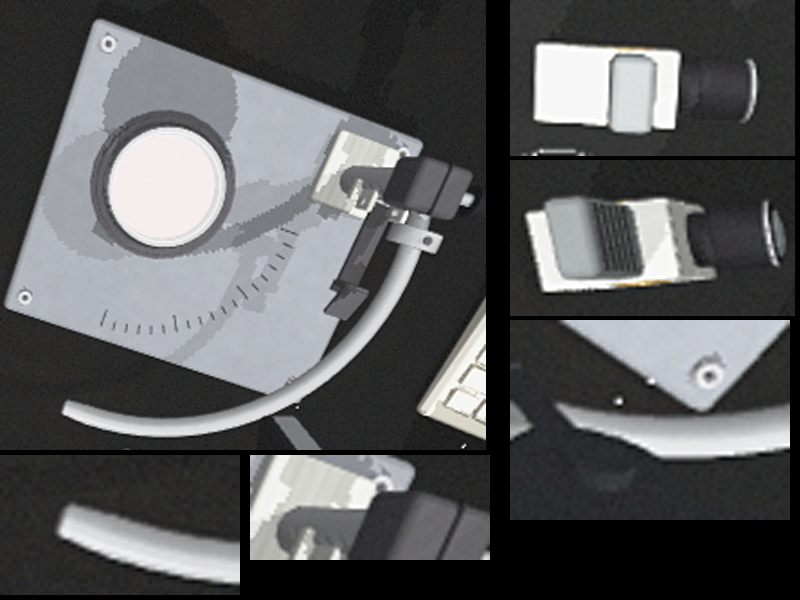

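Readings in crop2, in original pixels. In w4 the plate-top corners are about (284,123), (298.3,123.3), (298,149.3), (283.5,149), and the block's +y corners are (306.7,121.7) and (306,147.7). In w2 the rod tip is at (271.7,257.8) and the dish centre at (328.3,133.3). Now I'll fit the lamp pose and the stand.

```bash
cat > fit.py <<'E'
from h import *
from scipy.optimize import least_squares as LS
w2,w3,w4,tp=[load(k) for k in ('w2','w3','w4','top0')]
def lampfit():
    obs=[((284,123.3),(-7,1,78)),((298.3,123.3),(7,1,78)),((298.3,149.3),(7,-1,78)),((283.5,149.3),(-7,-1,78))]
    # image down/up sign of lamp x resolved: sx
    L=[((284,123.3),(12,-7,78)),((298.3,123.3),(12,7,78)),((298.3,149.3),(-12,7,78)),((283.5,149.3),(-12,-7,78)),((306.7,121.7),(13,17,40)),((306,147.7),(-13,17,40))]
    f=lambda p,s=1:np.concatenate([proj(w4,[p[0]+(np.cos(p[2])*s*l[0]-np.sin(p[2])*l[1])/1e3,p[1]+(np.sin(p[2])*s*l[0]+np.cos(p[2])*l[1])/1e3,l[2]/1e3])-u for u,l in L])
    for s in(1,-1):
        r=LS(f,[.456,.28,-2.3],args=(s,)); print('lamp',s,r.x[:2].round(4),np.degrees(r.x[2]).round(2),'rms',np.sqrt(np.mean(r.fun**2)).round(2))
    return r.x
if __name__=='__main__':
    x=lampfit()
    for c,uv in((w3,(116.7,101)),(w4,(291,136.3))): print(atz(c,uv,.078).round(4))
    print('dish',atz(w2,(328.3,133.3),.074).round(4),atz(tp,(329,165.25),.074).round(4))
    for uv in((97,18),(423,137),(5,305)): print('w2 corner',atz(w2,(235+uv[0]/1.8,30+uv[1]/1.8),.012).round(4))
    for uv in((22,64),(48,425),(482,398)): print('top corner',atz(tp,(285+uv[0]/4,122+uv[1]/4),.012).round(4))
    print('tip w2',atz(w2,(271.7,257.8),.1).round(4),'top',atz(tp,(328.5,230),.1).round(4))
    s=cv2.imread('pics/side0.png')
    im=np.zeros((480,800,3),np.uint8)
    im[:]=cv2.resize(s[140:236,220:340][:72],(800,480),interpolation=cv2.INTER_CUBIC) if 0 else cv2.resize(s[150:222,220:340],(800,480),interpolation=cv2.INTER_CUBIC)
    cv2.imwrite('pics/crop3.png',im)
E
python3 fit.py
```

```text
lamp 1 [0.4629 0.2714] 45.15 rms 14.2
lamp -1 [0.4561 0.2784] -134.72 rms 0.33
[0.4565 0.2776 0.078 ]
[0.4562 0.2787 0.078 ]
dish [ 0.6081 -0.0416  0.074 ] [ 0.6055 -0.0412  0.074 ]
w2 corner [0.6792 0.0278 0.012 ]
w2 corner [ 0.6963 -0.1831  0.012 ]
w2 corner [0.4968 0.0152 0.012 ]
top corner [0.6776 0.0282 0.012 ]
top corner [0.4942 0.0169 0.012 ]
top corner [ 0.507  -0.1975  0.012 ]
tip w2 [ 0.4802 -0.0374  0.1   ] top [ 0.4803 -0.0348  0.1   ]
```

View pics/crop3.png

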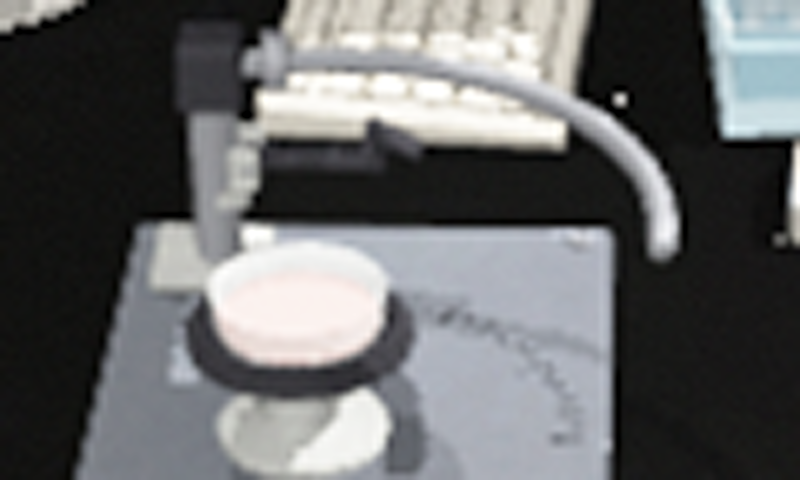

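Crop3 shows the rod running from a tip at (664,242), which is about (319.6,186.3) in the side image, up to the collar at about (270,55). I'll fit the rod (turn and twist) to all three views.

```bash
cat > rod.py <<'E'
from fit import *
sd=load('side0')
W2=[(66,410),(120,426),(170,430),(230,420),(290,393),(340,352),(375,310),(400,268)]
TP=[(173,432),(240,430),(300,407),(360,360),(410,292),(440,230),(452,165)]
SD=[(664,242),(657,205),(625,160),(580,122),(520,95),(450,72),(380,58),(300,55)]
V=[(w2,np.array(W2)/1.8+[235,30],1),(tp,np.array(TP)/4+[285,122],1),(sd,np.array(SD)/6.667+[220,150],1)]
def rodpts(p,phi):
    x,y,psi,dl,tau=p[:5]
    phi=np.radians(phi); P=np.c_[120*np.cos(phi),120*np.sin(phi),0*phi]
    C=np.array([41,-113.5,0]); a=np.radians(289.9); ax=np.array([-np.sin(a),np.cos(a),0])
    Q=R.from_rotvec([0,0,dl]).apply(R.from_rotvec(tau*ax).apply(P-C))+C
    return R.from_rotvec([0,0,psi]).apply(Q)/1e3+[x,y,.1]
ph=np.linspace(170,285,300)
def res(p,views=V):
    r=[]
    for c,u,k in views:
        q=np.array([proj(c,t) for t in rodpts(p,ph)])
        r+=list(1.0*(q[0]-u[0]))
        for w in u[1:]:
            d=np.hypot(*(q-w).T); i=np.clip(d.argmin(),1,298); t=q[i+1]-q[i-1]; e=w-q[i]; r.append((t[0]*e[1]-t[1]*e[0])/np.hypot(*t))
    return np.array(r)
prior=np.array([.607,-.0414,np.radians(3.9)]); sig=np.array([.0015,.0015,.01])
if __name__=='__main__':
    g=lambda p,v:np.r_[res(p,v)/.7,(p[:3]-prior)/sig,p[3]/.04,p[4]/.04]
    for nm,v in(('all',V),('w2+side',[V[0],V[2]]),('w2+top',V[:2])):
        s=LS(g,np.r_[prior,0,0],args=(v,)); e=res(s.x,v)
        print(nm,s.x.round(4),'tip',rodpts(s.x,np.array([170.]))[0].round(4),'172',rodpts(s.x,np.array([175.]))[0].round(4),'home',rodpts(s.x,np.array([270.]))[0].round(4)); print(e.round(1))
E
python3 rod.py
```

```text
all [ 0.6064 -0.0392  0.0736  0.0553 -0.0032] tip [ 0.4806 -0.0366  0.0994] 172 [ 0.4805 -0.0471  0.0994] home [ 0.6159 -0.1611  0.1   ]
[-0.6 -0.9  0.5  0.9  0.8  0.4 -0.5 -0.2  1.1  1.2 -0.1  0.7 -0.2 -1.7
 -2.3 -0.4  1.5 -0.7 -0.1 -0.5 -1.7 -1.6 -1.8 -1.2 -0.5 -0.3]
w2+side [ 0.6062 -0.0391  0.0733  0.0622 -0.0152] tip [ 0.4796 -0.0377  0.0973] 172 [ 0.4796 -0.0482  0.0974] home [ 0.6157 -0.1613  0.0999]
[ 0.1 -0.6  0.4  0.7  0.5  0.1 -0.8 -0.4  1.  -0.2  0.5 -0.7 -1.7 -1.5
 -1.7 -1.2 -0.5 -0.3]
w2+top [ 0.6066 -0.0395  0.0737  0.0508  0.0152] tip [ 0.4813 -0.0362  0.1027] 172 [ 0.4812 -0.0466  0.1026] home [ 0.616  -0.1612  0.1001]
[-0.8 -0.3 -0.   0.4  0.4  0.1 -0.7 -0.4  0.9  1.2 -0.7  1.2  0.2 -1.5
 -2.2 -0.4  1.4]
```

Call:
move_arm:
  moves:
    - [[0.03, 0.02, -0.06, 0, 100], [0.0435, 0.0265, -0.11, -0.5, 100], [0.0435, 0.0265, -0.15, -0.5, 100], [0.0435, 0.0265, -0.15, -0.5, 100], [0.0435, 0.0265, -0.15, -0.5, 100]]

```text
clock: 3.98
eef_pos: [0.4569, 0.2789, 0.1028]
tool_rot: [0.923, 0.385, 0.001, -0.0]
ft_force: [-0.4, 0.3, 0.1]
grip_width: 0.0851
grasp_force: 0.0
```

Lamp is at (0.4563, 0.2782), yaw -134.7°. The rod tip is near (0.4806, -0.037, about 0.099) with the height unsure. Descending and grasping.

Call:
move_arm:
  moves:
    - [[-0.0005, -0.0005, -0.03, 0, 100], [-0.0005, -0.0005, -0.056, 0, 100], [-0.0005, -0.0005, -0.056, 0, 60], [-0.0005, -0.0005, -0.056, 0, 0], [-0.0005, -0.0005, -0.056, 0, 0]]

```text
clock: 4.6
eef_pos: [0.4564, 0.2795, 0.0474]
tool_rot: [0.922, 0.386, 0.002, -0.0]
ft_force: [-0.2, -0.6, 0.3]
grip_width: 0.0322
grasp_force: 0.0
```

Call:
move_arm:
  moves:
    - [[0, 0, 0, 0, 0], [0, 0, 0, 0, 0], [0, 0, 0, 0, 0], [0, 0, 0, 0, 0]]

```text
clock: 5.1
eef_pos: [0.4559, 0.2792, 0.0467]
tool_rot: [0.922, 0.386, 0.001, -0.0]
ft_force: [-0.0, -0.6, 6.8]
grip_width: 0.0132
grasp_force: 59.2
```

Gripped at a width of 13 mm. I'll lift and carry it beside the rod tip, offset so the wrist camera can see the tip.

Call:
move_arm:
  moves:
    - [[0, 0, 0.03, 0, 0], [0, 0, 0.08, 0, 0], [-0.01, -0.04, 0.115, 8, 0], [-0.02, -0.09, 0.12, 16, 0], [-0.03, -0.14, 0.12, 25, 0]]

```text
clock: 5.72
eef_pos: [0.4248, 0.1376, 0.166]
tool_rot: [0.815, 0.579, 0.001, 0.0]
ft_force: [-0.8, -0.4, -0.9]
grip_width: 0.0132
grasp_force: 58.6
```

Call:
move_arm:
  moves:
    - [[0, -0.05, 0, 8, 0], [-0.005, -0.1, 0, 16, 0], [-0.005, -0.11, 0, 17.1, 0], [-0.005, -0.11, 0, 17.1, 0], [-0.005, -0.11, 0, 17.1, 0]]

```text
clock: 6.35
eef_pos: [0.4199, 0.0292, 0.1652]
tool_rot: [0.722, 0.692, -0.0, -0.0]
ft_force: [0.3, 0.0, -1.5]
grip_width: 0.0129
grasp_force: 58.7
```

Run:
```python
from h import *
snap('wrist','w5');snap('side','s5');o=monitor.get_obs();print(o['eef_pos'],o['ft_force'],o['joint_pos'],o['tool_rot'])
w=cv2.imread('pics/w5.png')
c=load('w5'); u=proj(c,[.4806,-.037,.099]).astype(int); print(u)
im=np.zeros((600,800,3),np.uint8)
im[:300,:400]=cv2.resize(w,(400,300),interpolation=cv2.INTER_AREA)
x,y=max(0,u[0]-60),max(0,u[1]-50); print(x,y)
k=w[y:y+75,x:x+100]; im[:300,400:800]=cv2.resize(k,(400,300),interpolation=cv2.INTER_CUBIC)
s=cv2.imread('pics/s5.png')[160:210,270:370]; im[300:,:][:300,:600]=cv2.resize(s,(600,300),interpolation=cv2.INTER_CUBIC)
cv2.imwrite('pics/m5.png',im)
```

```text
[0.41994141 0.02949022 0.16520501] [-1.10792434  0.69865466 -1.73968802] [ 6.99743376e-02  1.29425605e-01 -3.11398112e-01  1.13018936e+00
  1.87484595e-04  1.68242761e+00] [ 7.21680295e-01  6.92226503e-01 -2.32655662e-05 -1.41392932e-04]
[366 305]
306 255
```

View pics/m5.png

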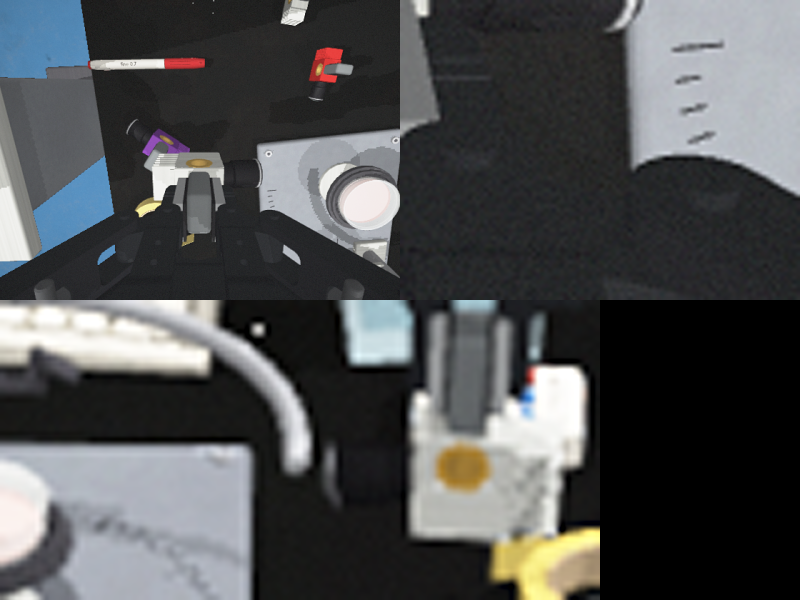

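Lamp hangs straight in the grip. In the side view the bore's rear opening is at about (347.2,187.8) and the rod end face at about (319.4,187.1). I'll use the known lamp pose to correct the side camera's bias and recompute the tip height.

Run:
```python
from rod import *
s5=load('s5'); T=s5['obs']['eef_pos']; th=2*np.arctan2(.6922,.7217)+np.pi
b=T+np.array([-.013*np.cos(th),-.013*np.sin(th),-.0177])
pb=proj(s5,b); bias=np.array([347.2,187.8])-pb; print('bore face',b,pb,'bias',bias)
u=np.array([319.4,187.1])-bias
for c,uv,n in((w2,(271.7,257.8),'w2'),(tp,(328.5,230),'top')):
    print(n,tri((c,uv),(s5,u)).round(4), tri((c,uv),(s5,u+bias)).round(4))
for z in(.091,.095,.1,.105,.109): print(z,atz(w2,(271.7,257.8),z).round(4),atz(tp,(328.5,230),z).round(4),proj(s5,atz(w2,(271.7,257.8),z)).round(1))
```

```text
bore face [0.42043961 0.04235218 0.14747764] [346.22769244 186.60896037] bias [0.97230756 1.19103963]
w2 [ 0.481  -0.0372  0.1001] [ 0.4791 -0.0378  0.0966]
top [ 0.4809 -0.0347  0.101 ] [ 0.48  -0.035  0.098]
0.091 [ 0.4763 -0.0388  0.091 ] [ 0.4814 -0.0359  0.091 ] [320.8 189. ]
0.095 [ 0.478  -0.0382  0.095 ] [ 0.4809 -0.0354  0.095 ] [320.1 187.5]
0.1 [ 0.4802 -0.0374  0.1   ] [ 0.4803 -0.0348  0.1   ] [319.1 185.7]
0.105 [ 0.4823 -0.0367  0.105 ] [ 0.4798 -0.0342  0.105 ] [318.2 183.9]
0.109 [ 0.484 -0.036  0.109] [ 0.4793 -0.0338  0.109 ] [317.5 182.5]
```

The tip is about (0.4807, -0.0365, 0.100) with the tangent at about -92.6°. I'll line up with the bore's front face about 17 mm short of the tip.

Call:
move_arm:
  moves:
    - [[0.04, -0.02, 0, -0.2, 0], [0.062, -0.036, -0.02, -0.2, 0], [0.062, -0.036, -0.0475, -0.2, 0], [0.062, -0.036, -0.0475, -0.2, 0], [0.062, -0.036, -0.0475, -0.2, 0]]

```text
clock: 7.08
eef_pos: [0.4822, -0.0067, 0.1184]
tool_rot: [0.723, 0.691, 0.0, 0.0]
ft_force: [0.9, 0.4, -1.1]
grip_width: 0.0132
grasp_force: 58.9
```

Run:
```python
from rod import *
snap('side','s6');snap('top','t6');o=monitor.get_obs();print(o['eef_pos'],o['ft_force'],o['ft_torque'])
im=np.zeros((600,800,3),np.uint8)
s=cv2.imread('pics/s6.png')[150:210,290:370]; im[:300,:400]=cv2.resize(s,(400,300),interpolation=cv2.INTER_CUBIC)
t=cv2.imread('pics/t6.png')[180:255,290:390]; im[:300,400:]=cv2.resize(t,(400,300),interpolation=cv2.INTER_CUBIC)
cv2.imwrite('pics/m6.png',im[:300])
```

```text
[ 0.48273694 -0.0068474   0.11909096] [ 0.63016949  0.26116628 -1.53741568] [-0.00703258  0.01724474 -0.01418988]
```

View pics/m6.png

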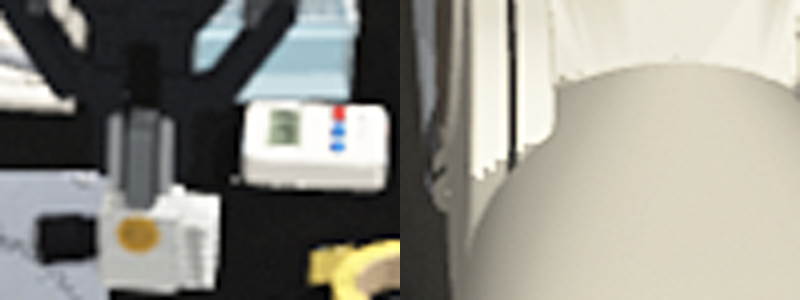

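Side view shows the head in line, with the bore's rear opening at crop (138,233). The rod hides behind it and the arm blocks the top view. Feeling my way on.

Call:
move_arm:
  moves:
    - [[-0.0005, -0.007, -0.0005, 0, 0], [-0.001, -0.014, -0.001, 0, 0], [-0.001, -0.018, -0.001, 0, 0], [-0.001, -0.022, -0.001, 0, 0], [-0.001, -0.022, -0.001, 0, 0]]

```text
clock: 7.8
eef_pos: [0.4812, -0.0297, 0.1169]
tool_rot: [0.724, 0.69, 0.0, 0.0]
ft_force: [0.7, 0.1, -1.4]
grip_width: 0.0133
grasp_force: 59.0
```

Front face is 6 mm past the tip with no contact force, so it is threading. Now to work out the arc waypoints.

```bash
cat > way.py <<'E'
from rod import *
p=np.array([.6064,-.0392,.0736,.0553,-.0032])
f=np.array([165,168,170,173,176,180,184,188,192,196,200,205,210,215,220,225,230,235,240,245,250,255,260,265,268,270.])
P=rodpts(p,f)
for a,q in zip(f,P): print(int(a),(q[:2]*1e3).round(1),'bore z',round(q[2]*1e3,1),'lampyaw',round(a-270+np.degrees(p[2]+p[3]),1))
E
python3 way.py
```

```text
165 [481.4 -26.2] bore z 99.4 lampyaw -97.6
168 [480.8 -32.4] bore z 99.4 lampyaw -94.6
170 [480.5 -36.6] bore z 99.4 lampyaw -92.6
173 [480.4 -42.9] bore z 99.4 lampyaw -89.6
176 [480.6 -49.2] bore z 99.5 lampyaw -86.6
180 [481.4 -57.5] bore z 99.5 lampyaw -82.6
184 [482.7 -65.8] bore z 99.5 lampyaw -78.6
188 [484.7 -73.9] bore z 99.5 lampyaw -74.6
192 [487.2 -81.9] bore z 99.6 lampyaw -70.6
196 [490.2 -89.7] bore z 99.6 lampyaw -66.6
200 [493.8 -97.3] bore z 99.6 lampyaw -62.6
205 [ 499.1 -106.4] bore z 99.6 lampyaw -57.6
210 [ 505. -115.] bore z 99.7 lampyaw -52.6
215 [ 511.8 -123. ] bore z 99.7 lampyaw -47.6
220 [ 519.1 -130.4] bore z 99.7 lampyaw -42.6
225 [ 527.1 -137.1] bore z 99.8 lampyaw -37.6
230 [ 535.7 -143.2] bore z 99.8 lampyaw -32.6
235 [ 544.8 -148.4] bore z 99.8 lampyaw -27.6
240 [ 554.2 -152.9] bore z 99.9 lampyaw -22.6
245 [ 564.1 -156.5] bore z 99.9 lampyaw -17.6
250 [ 574.2 -159.2] bore z 99.9 lampyaw -12.6
255 [ 584.5 -161. ] bore z 99.9 lampyaw -7.6
260 [ 594.9 -162. ] bore z 99.9 lampyaw -2.6
265 [ 605.4 -162. ] bore z 100.0 lampyaw 2.4
268 [ 611.6 -161.6] bore z 100.0 lampyaw 5.4
270 [ 615.8 -161.1] bore z 100.0 lampyaw 7.4
```

Call:
move_arm:
  moves:
    - [[0, -0.003, 0, 0, 0], [0, -0.006, 0, 0, 0], [0, -0.006, 0, 0, 0]]

```text
clock: 8.18
eef_pos: [0.4815, -0.0356, 0.117]
tool_rot: [0.723, 0.69, 0.0, 0.001]
ft_force: [1.5, -0.6, -1.8]
grip_width: 0.0128
grasp_force: 59.1
```

Call:
move_arm:
  moves:
    - [[-0.0003, -0.0035, 0, 1.3, 0], [-0.0005, -0.007, 0, 2.7, 0], [-0.0005, -0.0105, 0, 4.4, 0], [-0.0003, -0.014, 0, 6.1, 0], [-0.0003, -0.014, 0, 6.1, 0]]

```text
clock: 8.8
eef_pos: [0.4812, -0.0498, 0.117]
tool_rot: [0.686, 0.728, 0.0, 0.001]
ft_force: [3.6, 0.2, -1.9]
grip_width: 0.0132
grasp_force: 59.0
```

Call:
move_arm:
  moves:
    - [[0.0007, 0, 0, 0, 0], [0.001, -0.0042, 0, 2, 0], [0.0015, -0.0085, 0, 4, 0], [0.0021, -0.0127, 0, 6, 0], [0.0028, -0.0168, 0, 8, 0]]

```text
clock: 9.43
eef_pos: [0.4833, -0.0659, 0.1167]
tool_rot: [0.633, 0.774, 0.0, -0.0]
ft_force: [2.5, 1.1, -0.1]
grip_width: 0.0133
grasp_force: 59.1
```

Call:
move_arm:
  moves:
    - [[0.0005, 0.0001, 0.0005, 0, 0], [0.0015, -0.0037, 0.0005, 2, 0], [0.0025, -0.0078, 0.0005, 4, 0], [0.0036, -0.0118, 0.0005, 6, 0], [0.0048, -0.0157, 0.0005, 8, 0]]

```text
clock: 10.05
eef_pos: [0.4876, -0.0814, 0.1171]
tool_rot: [0.577, 0.817, -0.0, -0.001]
ft_force: [2.1, 1.1, -2.1]
grip_width: 0.0131
grasp_force: 59.1
```

Call:
move_arm:
  moves:
    - [[0.0015, -0.0037, 0, 2, 0], [0.0031, -0.0076, 0, 4, 0], [0.0049, -0.0114, 0, 6, 0], [0.0069, -0.0151, 0, 8, 0], [0.0069, -0.0151, 0, 8, 0]]

```text
clock: 10.68
eef_pos: [0.4947, -0.0969, 0.1171]
tool_rot: [0.52, 0.854, -0.0, -0.001]
ft_force: [1.6, -0.4, -1.8]
grip_width: 0.0131
grasp_force: 59.1
```

Call:
move_arm:
  moves:
    - [[0.0026, -0.0046, 0, 2.5, 0], [0.0053, -0.009, 0, 5, 0], [0.0081, -0.0133, 0, 7.5, 0], [0.0111, -0.0174, 0, 10, 0], [0.0111, -0.0174, 0, 10, 0]]

```text
clock: 11.3
eef_pos: [0.5056, -0.1142, 0.117]
tool_rot: [0.443, 0.896, -0.0, -0.001]
ft_force: [-0.1, 0.2, -1.8]
grip_width: 0.0129
grasp_force: 59.1
```

Call:
move_arm:
  moves:
    - [[0.0032, -0.0042, 0, 2.5, 0], [0.0066, -0.008, 0, 5, 0], [0.0101, -0.0118, 0, 7.5, 0], [0.0137, -0.0154, 0, 10, 0], [0.0137, -0.0154, 0, 10, 0]]

```text
clock: 11.92
eef_pos: [0.5194, -0.1295, 0.117]
tool_rot: [0.364, 0.932, -0.0, -0.001]
ft_force: [0.3, 1.3, -1.3]
grip_width: 0.0133
grasp_force: 59.1
```

Call:
move_arm:
  moves:
    - [[0.0039, -0.0034, 0, 2.5, 0], [0.008, -0.0066, 0, 5, 0], [0.0122, -0.0097, 0, 7.5, 0], [0.0165, -0.0126, 0, 10, 0], [0.0165, -0.0126, 0, 10, 0]]

```text
clock: 12.55
eef_pos: [0.5358, -0.1422, 0.117]
tool_rot: [0.281, 0.96, -0.0, -0.001]
ft_force: [0.4, 0.2, -2.0]
grip_width: 0.0129
grasp_force: 59.1
```

Call:
move_arm:
  moves:
    - [[0.0044, -0.0027, 0, 2.5, 0], [0.0089, -0.0052, 0, 5, 0], [0.0135, -0.0076, 0, 7.5, 0], [0.0182, -0.0097, 0, 10, 0], [0.0182, -0.0097, 0, 10, 0]]

```text
clock: 13.18
eef_pos: [0.5542, -0.1518, 0.1171]
tool_rot: [0.196, 0.981, -0.0, -0.0]
ft_force: [0.3, -0.4, -1.1]
grip_width: 0.0136
grasp_force: 59.1
```

Call:
move_arm:
  moves:
    - [[0.0048, -0.002, 0, 2.5, 0], [0.0098, -0.0037, 0, 5, 0], [0.0148, -0.0051, 0, 7.5, 0], [0.0198, -0.0063, 0, 10, 0], [0.0198, -0.0063, 0, 10, 0]]

```text
clock: 13.8
eef_pos: [0.5741, -0.1581, 0.1173]
tool_rot: [0.11, 0.994, 0.0, -0.0]
ft_force: [-0.8, 0.6, -0.7]
grip_width: 0.0131
grasp_force: 59.3
```

Call:
move_arm:
  moves:
    - [[0.005, -0.001, 0, 2.5, 0], [0.0101, -0.0019, 0, 5, 0], [0.0152, -0.0025, 0, 7.5, 0], [0.0204, -0.0029, 0, 10, 0], [0.0204, -0.0029, 0, 10, 0]]

```text
clock: 14.42
eef_pos: [0.5956, -0.1613, 0.1184]
tool_rot: [0.023, 1.0, -0.0, 0.001]
ft_force: [1.2, -0.6, 3.2]
grip_width: 0.0131
grasp_force: 59.7
```

Call:
move_arm:
  moves:
    - [[0.005, -0.0001, 0, 2.5, 0], [0.0105, -0.0001, 0, 5, 0], [0.0136, 0.0001, 0, 6.5, 0], [0.0166, 0.0003, 0, 8, 0], [0.0166, 0.0003, 0, 8, 0]]

```text
clock: 15.05
eef_pos: [0.6128, -0.1608, 0.1175]
tool_rot: [-0.047, 0.999, 0.0, 0.001]
ft_force: [3.1, -0.7, -2.2]
grip_width: 0.013
grasp_force: 59.2
```

Upward catch force has vanished, so the tooth may already be up. Pressing on to feel the collar.

Call:
move_arm:
  moves:
    - [[0.0015, 0.0001, 0, 0.7, 0], [0.003, 0.0003, 0, 1.4, 0], [0.003, 0.0003, 0, 1.4, 0]]

```text
clock: 15.42
eef_pos: [0.6139, -0.1607, 0.1167]
tool_rot: [-0.06, 0.998, 0.0, -0.001]
ft_force: [-0.3, -0.6, -2.3]
grip_width: 0.0133
grasp_force: 59.2
```

Call:
move_arm:
  moves:
    - [[0.001, 0.0001, 0, 0.5, 0], [0.002, 0.0002, 0, 0.6, 0], [0.002, 0.0002, 0, 0.6, 0]]

```text
clock: 15.8
eef_pos: [0.6153, -0.1605, 0.1169]
tool_rot: [-0.065, 0.998, 0.0, -0.001]
ft_force: [-3.5, -1.2, -0.9]
grip_width: 0.0131
grasp_force: 59.3
```

Call:
move_arm:
  moves:
    - [[0.001, 0.0001, 0, 0, 0], [0.0015, 0.0002, 0, 0, 0], [0.0015, 0.0002, 0, 0, 0]]

```text
clock: 16.18
eef_pos: [0.6154, -0.1604, 0.1168]
tool_rot: [-0.065, 0.998, 0.0, -0.003]
ft_force: [-8.1, -1.8, 1.0]
grip_width: 0.013
grasp_force: 59.6
```

Call:
move_arm:
  moves:
    - [[0.0015, 0.0002, 0, 0, 0], [0.003, 0.0003, 0, 0, 0], [0.003, 0.0003, 0, 0, 0]]

```text
clock: 16.55
eef_pos: [0.6157, -0.1604, 0.1167]
tool_rot: [-0.064, 0.998, 0.0, -0.005]
ft_force: [-14.3, -0.7, 4.8]
grip_width: 0.0133
grasp_force: 60.2
```

Call:
move_arm:
  moves:
    - [[-0.003, -0.0003, 0, 0, 0], [-0.007, -0.0006, 0, 0, 0], [-0.007, -0.0006, 0, 0, 0]]

```text
clock: 16.92
eef_pos: [0.6147, -0.1604, 0.1176]
tool_rot: [-0.065, 0.998, 0.0, 0.001]
ft_force: [-0.0, 0.9, -0.9]
grip_width: 0.0132
grasp_force: 59.1
```

Run:
```python
from h import *
snap('side','s7');o=monitor.get_obs();print(o['eef_pos'],o['ft_force'])
s=cv2.imread('pics/s7.png')[130:205,225:335]; cv2.imwrite('pics/m7.png',cv2.resize(s,(770,525),interpolation=cv2.INTER_CUBIC))
```

```text
[ 0.6147608  -0.16037866  0.11762564] [ 0.5559141  -0.37110098 -1.65492712]
```

View pics/m7.png

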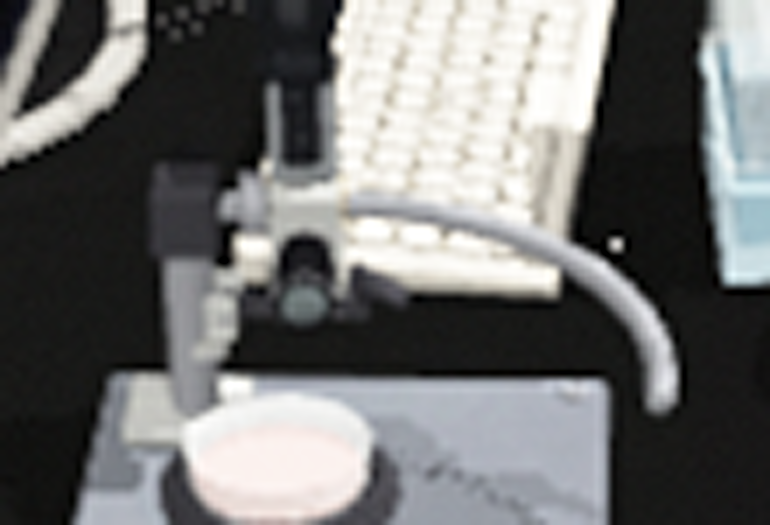

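Side view: the head is against the collar and the catch's tooth end at (380,285) stands up behind the block. A gentle pull will confirm.

Call:
move_arm:
  moves:
    - [[-0.0015, 0, 0, 0, 0], [-0.003, 0, 0, 0, 0], [-0.003, 0, 0, 0, 0]]

```text
clock: 17.35
eef_pos: [0.6127, -0.1606, 0.1179]
tool_rot: [-0.065, 0.998, -0.0, 0.002]
ft_force: [5.4, -0.4, -1.4]
grip_width: 0.0133
grasp_force: 58.8
```

Call:
move_arm:
  moves:
    - [[0.002, 0, 0, 0, 0], [0.004, 0.0002, 0, 0, 0], [0.005, 0.0002, 0, 0, 0], [0.005, 0.0002, 0, 0, 0]]

```text
clock: 17.85
eef_pos: [0.6151, -0.1603, 0.1169]
tool_rot: [-0.065, 0.998, 0.0, -0.001]
ft_force: [-1.2, -1.0, -1.1]
grip_width: 0.0129
grasp_force: 59.1
```

Tooth holds: 5.4 N resists the pull at -2.5 mm. Releasing and withdrawing upward.

Call:
move_arm:
  moves:
    - [[-0.0003, 0, 0, 0, 20], [-0.0003, 0, 0, 0, 40], [-0.0003, 0, 0, 0, 60], [-0.0003, 0, 0, 0, 60], [-0.0003, 0, 0.01, 0, 60]]

```text
clock: 18.48
eef_pos: [0.6149, -0.16, 0.1267]
tool_rot: [-0.065, 0.998, 0.0, -0.001]
ft_force: [-1.1, -0.9, -0.0]
grip_width: 0.0511
grasp_force: 0.0
```

Call:
move_arm:
  moves:
    - [[0, 0, 0.03, 0, 60], [0, 0, 0.06, 0, 60], [0, 0, 0.1, 0, 60], [-0.05, 0.0, 0.13, 0, 60], [-0.1, 0.0, 0.13, 0, 60]]

```text
clock: 19.1
eef_pos: [0.5167, -0.1608, 0.2608]
tool_rot: [-0.065, 0.998, -0.001, 0.003]
ft_force: [-0.1, -1.0, 0.3]
grip_width: 0.0511
grasp_force: 0.0
```

Call:
move_arm:
  moves:
    - [[-0.05, 0, 0, 0, 60], [-0.1, 0, 0, 0, 60], [-0.1, 0, 0, 0, 60], [-0.1, 0, 0, 0, 60]]

```text
clock: 19.6
eef_pos: [0.4165, -0.1606, 0.2585]
tool_rot: [-0.065, 0.998, -0.001, 0.001]
ft_force: [0.1, 1.3, 0.2]
grip_width: 0.0513
grasp_force: 0.0
```

Run:
```python
from h import *
snap('side','s8');snap('top','t8');o=monitor.get_obs();print(o['eef_pos'],o['ft_force'])
im=np.zeros((600,800,3),np.uint8)
im[:,:400]=0
s=cv2.imread('pics/s8.png')[130:220,225:335]; im[:360,:440]=cv2.resize(s,(440,360),interpolation=cv2.INTER_CUBIC)
t=cv2.imread('pics/t8.png')[120:240,290:410]; im[:360,440:]=cv2.resize(t,(360,360),interpolation=cv2.INTER_CUBIC)
cv2.imwrite('pics/m8.png',im[:360])
```

```text
[ 0.41705401 -0.16055141  0.25785847] [ 0.33979903 -0.23192384  0.08960127]
```

View pics/m8.png

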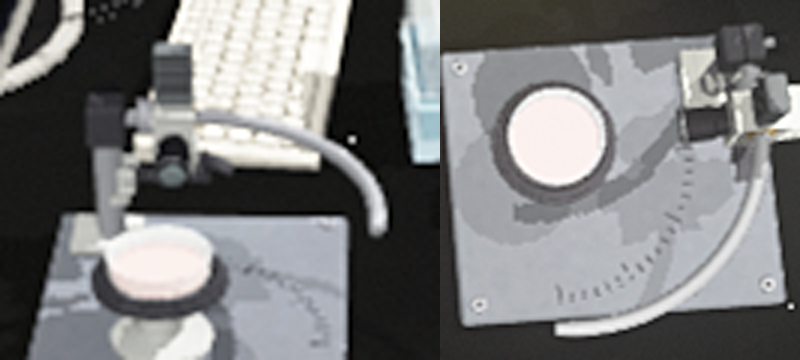

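The lamp sits home at the collar, barrel toward the dish, with the catch up behind it. The dish has not moved and the robot is clear. Handing in.

```bash
python3 -c "
from workcell import job; print(job.job_done())"
```

```text
the job is handed in; nothing more can be done
None
```

The lamp head is back on the rod and home against the stop collar with the spring catch up behind it (a 5 N pull did not free it); I let go, the dish was not disturbed, and the job was handed in at about 20 s.

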